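# Load the yellow label roll onto the label stand

### The job

The food-label stand on the worktop is empty. Load the roll of yellow labels onto it: slip the roll's open core over the upright spindle so that it sits flat, all the way down on the round foot, and let go. Leave the green roll and the glass tumbler standing where they are.

Things in the scene. Friction and masses are not known exactly. Their poses are not given: they have to be found in the camera images.
- yellow_roll: Loose roll of yellow labels, standing on its flat end: 56 mm outside diameter, 60 mm tall, 0.06 to 0.13 kg, with an open cardboard core all the way through, 36 mm inside diameter (the wall is 10 mm thick). Rigid; it can be gripped across its outside from above. Thin white upright stripes run round it. Origin at the centre of its underside, z up along the core.
- green_roll: Loose roll of green labels, otherwise the same as the yellow one (56 mm outside diameter, 60 mm tall, 36 mm core), standing on its flat end. To be left alone. Origin at the centre of its underside, z up. The two rolls and the stand change places from start to start; their centres are at least 130 mm apart.
- label_stand: Label stand, fixed to the worktop: a dark round foot 110 mm in diameter whose flat top is 12 mm above the worktop, and in its centre an upright steel spindle 14 mm in diameter with a domed tip 82 mm above the worktop (70 mm above the foot's top). Origin on the spindle's axis at worktop height, z up along the spindle.
- tumbler: Clear empty drinking glass, 81 mm in diameter, 92 mm tall, standing upright behind the work. To be left alone. Origin at the centre of its underside, z up.

How it is judged:
At the end, for the whole second after the job is handed in: The yellow roll is on the spindle: its axis within 15 mm of the spindle's, its underside within 5 mm of the foot's top, upright within 10 degrees and at rest. The green roll and the tumbler are within 30 mm of where they started (horizontal distance between yellow_roll and label_stand below 0.015 m and z of yellow_roll in the frame of label_stand between 0.007 and 0.017 m and angle between yellow_roll's own z axis and vertical below 0.17 rad and linear speed of yellow_roll below 0.02 m/s and distance of each of green_roll, tumbler from where it was at the start of the episode below 0.03 m); the robot touches nothing.
It fails at once if the green roll is moved by more than 30 mm or tipped (distance of green_roll from where it was at the start of the episode above 0.03 m or angle between green_roll's own z axis and vertical above 0.5 rad).
It fails at once if the tumbler is moved by more than 30 mm or tipped (distance of tumbler from where it was at the start of the episode above 0.03 m or angle between tumbler's own z axis and vertical above 0.5 rad).
It also fails if it takes over 35 s, if anything falls off the work surface, if the arm or the gripper's body presses on something with over 40 N, if the wrist force passes 120 N, or if a joint passes its speed limit or range.

### The arm

A 7-joint arm with a two-finger parallel gripper is mounted at the origin on a cart in front of the work surface, level with it; the furniture and walls round the work are solid. World frame = base frame: x ahead of the robot, y to its left, z up, the work surface at z = 0. Lengths are in m, angles in rad, forces in N, time in s.
With the tool pointing down it reaches from about 0.4 to 0.925 m from the base axis. Payload 5.6 kg.
Tool frame: the origin (TCP) lies at the very end of the fingers, on their centre line; the grasp point (between the pads) lies 19 mm behind it (env.tcp_to_grasp is the z of the grasp point in the tool frame, in m); z points along the fingers, y is the line along which they close (so a half turn about z gives the same grasp; the last joint's range is limited). The gripper opens to 85 mm and grips with 20 to 120 N. Pads are 22 mm wide; open, the fingers measure 114 mm over their backs; the gripper's body (76 mm by 85 mm) begins 54 mm behind the grasp point. The pads swing forward as they close: fully open they stand 13 mm farther back than shut.
Start: joints at [-1.226, 0.468, -0.012, 1.603, 0.006, 1.071, -0.056], TCP at [0.246, 0.602, 0.231] pointing down, gripper open.
Joint ranges: [-2.53, 2.53], [-0.31, 2.02], [-1.57, 1.55], [0.28, 2.44], [-1.29, 4.43], [0.15, 1.84], [-2.92, 2.92]. Speed limits (rad/s): [2.57, 2.57, 3.14, 3.14, 3.14, 3.14, 3.14].

### API

Orientations are given as a unit quaternion [x, y, z, w].
In Python, from bench import status, vision, workorder, spotter, env gives the robot as it stands.
- The arm moves only by the tool play_rows, never from a script. Its argument "moves" is text: rows parted by semicolons, each of 7 numbers parted by spaces: the shift along the tool's x, y, z in units of 40 mm (1.0 is 40 mm), then the turn, a rotation vector about the tool's x, y, z in units of 6 degrees (1.0 is 6 degrees), then the finger opening in mm, from 0 to 85.4. In form: tx ty tz ax ay az grip; .... A call has 1 to 10 rows; each row shifts and turns the commanded pose from where the row before left it, along the tool's axes as they then stand; what a row does not reach is not made up. A row lasts 1/12 s, in which the tool goes at most 41.7 mm and 7.16 degrees, less where a joint would pass 70% of its speed; a pose out of reach is approached as far as the arm can. A call is refused whole if a number of a shift passes 1 or a number of a turn 1, either way. A call with a gripper value outside its range is refused whole. The fingers move at their own pace and stop on an object; "squeeze" is the grip in N (left out, the last holds). Time passes only in rows, so rows that do not move let the fingers close. It gives the time, the measured TCP pose, the force, the opening and the grip force at its end, in the units of the state.
- status.read_state(): the state, without advancing time (a new reading comes with each control period).
- vision.read_camera(name): name is "scene" or "top" or "wrist"; returns a dict with "pixels" (384x512x3 uint8, blue, green, red), "camera_matrix" (3x3 intrinsics, pixels), "distortion" ([k1, k2, p1, p2, k3] as OpenCV has them; the pictures are not rectified), "T" (4x4, takes a point from camera to world coordinates). Camera axes: x right, y down, z forward; pixel columns grow to the right and rows downward; lengths in m; the calibration is good to about 2 mm. A picture is of the moment at which its call begins. There is no depth.
- workorder.close_job(): hands the job in; it is judged then, once.
Trained networks look in the newest picture that a camera, given by its name, has taken for a name from the list of things; names that differ only in an ending like _2 or _b are one class to them, and where a whole thing is asked for, a point or a joint stands for the part that bears it (a point fixed in the world has none). Each returns a list of dicts, best first, with "score" (0 to 1); they miss things now and then, are a little off and sometimes report something else, mostly with a low value. They report only what shows in the picture. A call takes as long as a camera call.
- spotter.trace(camera, query): "region" (384x512 bool, what is visible of it).
- spotter.landmark_of(camera, query): "position" ([x, y, z] in m, in world coordinates, good to about 4 mm: a listed point, or the origin of a listed thing).
The state is a dict: "time_s": time; "q": joint angles; "dq": joint speeds; "effort": joint torques, N m; "position": TCP position; "eef_rot": TCP orientation; "wrist_force": force on the tool from outside, world axes, zero at the start; "wrist_torque": the same for the moment, N m; "gripper_width": opening from 0.0 (shut) to 1.0 (fully open); "finger_force": force on a finger pad.
Only numpy, scipy, OpenCV 4.12 (cv2) and the standard library are available. Lean on these libraries where they do the work, as an engineer would, in place of code of your own. Each camera call takes 0.05 s, during which the arm holds its last target. There are 200 camera calls.

## Working session

There is one attempt and no reset: what is moved stays moved. The work goes in short steps, Python scripts to look and compute and a tool call to move; the robot and the scene stay as the last step left them, time stands still between calls to the robot, and variables do not carry over. Pictures are saved under pics/ and viewed, at most 10 in all, crops included, and the job is handed in when it is done.

Besides the shell and the picture viewer there is one more tool, called after "Call:" by a JSON object that holds its "method" and its "body". play_rows: Moves the arm, as the interface text tells. Its arguments: {"type":"object","properties":{"moves":{"type":"string"},"squeeze":{"type":"number"}},"required":["moves"]}

```bash
mkdir -p pics; python3 - <<'E'
from bench import status, vision, spotter, env
import cv2, numpy as np
s=status.read_state(); print({k:np.round(s[k],3) for k in ("time_s","position","eef_rot","gripper_width","wrist_force")}, env.tcp_to_grasp)
ims=[]
for c in ("scene","top"):
    r=vision.read_camera(c); ims.append(r["pixels"]); print(c,np.round(r["T"],3).tolist(),np.round(r["camera_matrix"],1).tolist())
    for n in ("yellow_roll","green_roll","label_stand","tumbler"):
        print(c,n,[(np.round(d["position"],4).tolist(),round(d["score"],2)) for d in spotter.landmark_of(c,n)[:3]])
cv2.imwrite("pics/a.png",cv2.resize(np.vstack(ims),(400,600)) if 0 else cv2.resize(np.hstack(ims),(800,300)))
E
```

```text
{'time_s': np.float64(0.0), 'position': array([0.246, 0.601, 0.23 ]), 'eef_rot': array([ 0.193,  0.981, -0.001, -0.   ]), 'gripper_width': np.float64(1.003), 'wrist_force': array([ 0.35 , -0.035,  0.218])} -0.0187
scene [[-0.895, -0.316, 0.315, 0.268], [-0.447, 0.644, -0.621, 0.823], [-0.006, -0.697, -0.717, 0.793], [0.0, 0.0, 0.0, 1.0]] [[467.9, 0.0, 251.6], [0.0, 467.9, 194.0], [0.0, 0.0, 1.0]]
scene yellow_roll [([0.4858, 0.3926, -0.0005], 0.72)]
scene green_roll [([0.4698, 0.1939, 0.0003], 0.78)]
scene label_stand [([0.5534, -0.0117, 0.0001], 0.55)]
scene tumbler [([0.7387, 0.0221, -0.0006], 0.57)]
top [[-0.001, -0.978, 0.206, 0.38], [-1.0, 0.002, 0.005, 0.209], [-0.006, -0.206, -0.978, 0.953], [0.0, 0.0, 0.0, 1.0]] [[460.0, 0.0, 257.3], [0.0, 460.0, 192.2], [0.0, 0.0, 1.0]]
top yellow_roll [([0.4835, 0.3922, 0.0019], 0.68), ([0.4704, 0.1955, 0.0003], 0.36)]
top green_roll [([0.4723, 0.1965, -0.0012], 0.93)]
top label_stand [([0.5462, -0.0071, -0.0013], 0.86)]
top tumbler [([0.737, 0.022, -0.0005], 0.95)]
```

View pics/a.png

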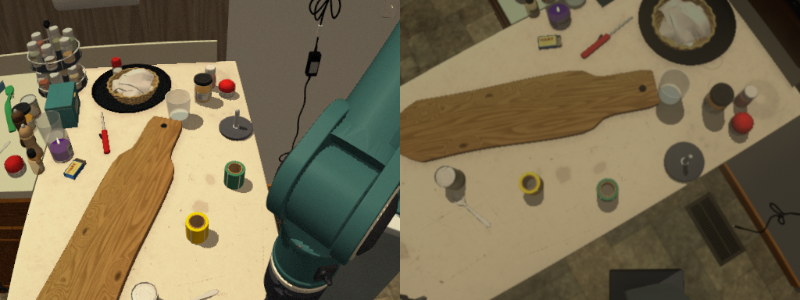

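```bash
cat > h.py <<'E'
from bench import status, vision, spotter, env
import cv2, numpy as np
from scipy.optimize import minimize
def proj(r,P):
    T=np.linalg.inv(r["T"]); rv,_=cv2.Rodrigues(T[:3,:3])
    return cv2.projectPoints(np.float64(P),rv,T[:3,3],r["camera_matrix"],np.float64(r["distortion"]))[0][:,0]
a=np.linspace(0,2*np.pi,60)
def cyl(x,y,R,z0,z1): return np.array([[x+R*np.cos(t),y+R*np.sin(t),z] for z in (z0,z1) for t in a])
def sil(r,parts):
    m=np.zeros((384,512),np.uint8)
    for p in parts: cv2.fillConvexPoly(m,cv2.convexHull(np.float32(proj(r,p))).round().astype(np.int32),1)
    return m>0
def iou(A,B): return (A&B).sum()/max(1,(A|B).sum())
E
python3 - <<'E'
from h import *
R={c:vision.read_camera(c) for c in("scene","top")}
mod={"yellow_roll":(lambda x,y:[cyl(x,y,.028,0,.06)],(.4845,.392)),"label_stand":(lambda x,y:[cyl(x,y,.055,0,.012),cyl(x,y,.007,.012,.08)],(.549,-.009)),"green_roll":(lambda x,y:[cyl(x,y,.028,0,.06)],(.471,.195))}
for n,(f,g) in mod.items():
    tot=0
    M={c:[d for d in spotter.trace(c,n)][:1] for c in R}
    for cs in (["scene"],["top"],["scene","top"]):
        cs=[c for c in cs if M[c]]
        if not cs: continue
        o=minimize(lambda p:-sum(iou(sil(R[c],f(*p)),M[c][0]["region"]) for c in cs)/len(cs),g,method="Nelder-Mead",options=dict(initial_simplex=[g,(g[0]+.008,g[1]),(g[0],g[1]+.008)]))
        print(n,cs,o.x.round(4),round(-o.fun,3))
E
```

```text
yellow_roll ['scene'] [0.4878 0.3933] 0.91
yellow_roll ['scene'] [0.4878 0.3933] 0.91
label_stand ['scene'] [ 0.5491 -0.0089] 0.883
label_stand ['top'] [ 0.546  -0.0064] 0.895
label_stand ['scene', 'top'] [ 0.5491 -0.009 ] 0.887
green_roll ['scene'] [0.4703 0.1958] 0.883
green_roll ['top'] [0.4693 0.1976] 0.644
green_roll ['scene', 'top'] [0.4699 0.198 ] 0.757
```

Both views agree. The yellow roll is at about (0.486, 0.393), scene half-scale pixel (197,228). The green roll is at (0.470, 0.197), pixel (234,175), and the stand is at (0.548, -0.008), pixel (236,125). The tumbler is behind at (0.738, 0.022). Next I move above the yellow roll.

Call:
{"method": "play_rows", "body": {"moves": "-0.84 -0.28 0 0 0 0 85; -0.84 -0.28 0 0 0 0 85; -0.84 -0.28 0 0 0 0 85; -0.84 -0.28 0 0 0 0 85; -0.84 -0.28 0 0 0 0 85; -0.84 -0.28 0 0 0 0 85; -0.84 -0.28 0 0 0 0 85; -0.84 -0.28 0 0 0 0 85; -0.8 -0.3 0 0 0 0 85; 0 0 0 0 0 0 85", "squeeze": 40}}

```text
time_s: 1.73
position: [0.4928, 0.3864, 0.2315]
eef_rot: [0.198, 0.98, -0.001, 0.002]
wrist_force: [0.1, -1.1, 0.5]
gripper_width: 0.994
finger_force: 0.0
```

```bash
cat > look.py <<'E'
from h import *
import sys
from scipy.spatial.transform import Rotation as Ro
n,pic,gx,gy=sys.argv[1],sys.argv[2],float(sys.argv[3]),float(sys.argv[4])
r=vision.read_camera("wrist"); cv2.imwrite("pics/"+pic,r["pixels"])
s=status.read_state(); M=Ro.from_quat(s["eef_rot"]).as_matrix(); p=np.array(s["position"])
print("t",s["time_s"],"p",p.round(4),"width",s["gripper_width"],"zaxis",M[:,2].round(3))
for d in spotter.landmark_of("wrist",n)[:2]: print("lm",np.round(d["position"],4),round(d["score"],2))
f=(lambda x,y:[cyl(x,y,.028,0,.06)]) if "roll" in n else (lambda x,y:[cyl(x,y,.055,0,.012),cyl(x,y,.007,.012,.08)])
t=spotter.trace("wrist",n); g=(gx,gy)
if t:
    o=minimize(lambda q:-iou(sil(r,f(*q)),t[0]["region"]),g,method="Nelder-Mead",options=dict(initial_simplex=[g,(gx+.008,gy),(gx,gy+.008)]))
    print("fit",o.x.round(4),round(-o.fun,3)); g=o.x
for z in (.019,):
    print("units to go from fit, tool axes",(M.T@(np.array([*g,z])-p)/.04).round(2))
print("units to go from guess",(M.T@(np.array([gx,gy,.019])-p)/.04).round(2))
E
python3 look.py yellow_roll w1.png .486 .393
```

```text
t 1.7833 p [0.4898 0.3896 0.2314] width 0.9975761453715599 zaxis [ 0.002 -0.002 -1.   ]
lm [ 0.4864  0.3927 -0.003 ] 0.66
fit [0.488  0.3954] 0.759
units to go from fit, tool axes [0.11 0.12 5.31]
units to go from guess [0.13 0.05 5.31]
```

View pics/w1.png

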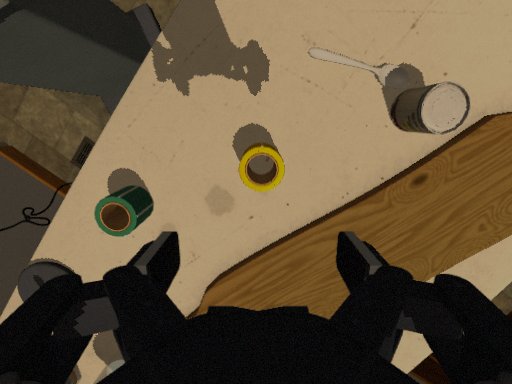

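The wrist view shows the yellow roll at (262,168), centred between the fingers, with the green roll at (125,210) and the tin at (435,108) well clear. I'll descend and grip.

Call:
{"method": "play_rows", "body": {"moves": "0.12 0.08 0.6 0 0 0 85; 0 0 0.9 0 0 0 85; 0 0 0.9 0 0 0 85; 0 0 0.9 0 0 0 85; 0 0 0.8 0 0 0 85; 0 0 0.6 0 0 0 85; 0 0 0.4 0 0 0 85; 0 0 0.2 0 0 0 85; 0 0 0 0 0 0 85; 0 0 0 0 0 0 85"}}

```text
time_s: 2.72
position: [0.4821, 0.3999, 0.0197]
eef_rot: [0.192, 0.981, 0.0, -0.0]
wrist_force: [0.5, -0.0, 1.0]
gripper_width: 0.991
finger_force: 0.0
```

Call:
{"method": "play_rows", "body": {"moves": "0 0 0 0 0 0 60; 0 0 0 0 0 0 50; 0 0 0 0 0 0 40; 0 0 0 0 0 0 40; 0 0 0 0 0 0 40; 0 0 0 0 0 0 40; 0 0 0 0 0 0 40; 0 0 0 0 0 0 40; 0 0 0 0 0 0 40; 0 0 0 0 0 0 40", "squeeze": 40}}

```text
time_s: 3.55
position: [0.4832, 0.3994, 0.0212]
eef_rot: [0.193, 0.981, 0.001, 0.001]
wrist_force: [0.1, -0.6, 3.6]
gripper_width: 0.656
finger_force: 41.9
```

Call:
{"method": "play_rows", "body": {"moves": "0 0 -0.3 0 0 0 40; 0 0 -0.6 0 0 0 40; 0 0 -0.8 0 0 0 40; 0 0 -0.8 0 0 0 40; 0 0 -0.5 0 0 0 40; -0.2 -0.33 0 0 0 0 40; -0.4 -0.66 0 0 0 0 40; -0.45 -0.74 0 0 0 0 40; -0.45 -0.74 0 0 0 0 40; -0.45 -0.74 0 0 0 0 40"}}

```text
time_s: 4.38
position: [0.5059, 0.2479, 0.1394]
eef_rot: [0.193, 0.981, -0.0, -0.0]
wrist_force: [-0.0, 0.2, -0.2]
gripper_width: 0.656
finger_force: 42.8
```

Call:
{"method": "play_rows", "body": {"moves": "-0.45 -0.74 0 0 0 0 40; -0.45 -0.74 0 0 0 0 40; -0.45 -0.74 0 0 0 0 40; -0.45 -0.74 0 0 0 0 40; -0.45 -0.74 0 0 0 0 40; -0.45 -0.74 0 0 0 0 40; -0.35 -0.57 0 0 0 0 40; -0.2 -0.33 0 0 0 0 40; 0 0 0 0 0 0 40; 0 0 0 0 0 0 40"}}

```text
time_s: 5.22
position: [0.5453, 0.0021, 0.1393]
eef_rot: [0.194, 0.981, -0.0, -0.0]
wrist_force: [0.7, 0.8, -1.7]
gripper_width: 0.657
finger_force: 42.8
```

```bash
python3 - <<'E'
from h import *
from scipy.spatial.transform import Rotation as Ro
s=status.read_state(); M=Ro.from_quat(s["eef_rot"]).as_matrix(); p=np.array(s["position"]); print(s["time_s"],p.round(4),s["gripper_width"],s["finger_force"])
ims=[]
for c in ("wrist","top","scene"):
    r=vision.read_camera(c); im=r["pixels"].copy()
    for n in("yellow_roll","label_stand"):
        for d in spotter.landmark_of(c,n)[:1]: print(c,n,np.round(d["position"],4),round(d["score"],2),"tool",(M.T@(np.array(d["position"])-p)/.04).round(2))
    if c!="wrist":
        u,v=proj(r,[[.548,-.008,.08]])[0].astype(int); im=cv2.resize(im[v-90:v+90,u-60:u+60],(256,384),interpolation=cv2.INTER_CUBIC)
    ims.append(im)
cv2.imwrite("pics/b.png",cv2.resize(np.hstack(ims),(800,300)))
E
```

```text
5.2167 [0.5453 0.0021 0.1393] 0.6570543567061249 42.76748780161142
wrist yellow_roll [0.5493 0.0021 0.1156] 0.96 tool [-0.09  0.04  0.59]
wrist label_stand [ 0.5487 -0.0106 -0.0024] 0.8 tool [-0.2  -0.26  3.54]
top yellow_roll [0.5485 0.0015 0.1203] 0.78 tool [-0.08  0.02  0.48]
top label_stand [ 5.459e-01 -1.190e-02 -2.000e-04] 0.88 tool [-0.15 -0.32  3.49]
scene yellow_roll [0.5506 0.004  0.1172] 0.74 tool [-0.11  0.09  0.55]
scene label_stand [ 5.495e-01 -9.900e-03  4.000e-04] 0.57 tool [-0.21 -0.24  3.47]
```

View pics/b.png

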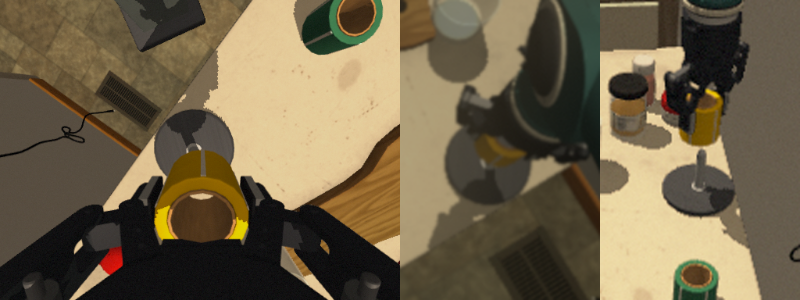

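The roll is held upright with its open core facing down over the stand. It shows at wrist (203,205), with the spindle just beyond it at about (193,148). I'll shift about 12 mm sideways and lower it past the tip.

Call:
{"method": "play_rows", "body": {"moves": "-0.1 -0.28 0 0 0 0 40; 0 0 0 0 0 0 40; 0 0 0 0 0 0 40; 0 0 0.3 0 0 0 40; 0 0 0.3 0 0 0 40; 0 0 0.3 0 0 0 40; 0 0 0.3 0 0 0 40; 0 0 0 0 0 0 40; 0 0 0 0 0 0 40"}}

```text
time_s: 6.42
position: [0.5444, -0.0084, 0.0898]
eef_rot: [0.193, 0.981, -0.0, -0.001]
wrist_force: [-0.7, 0.4, -0.3]
gripper_width: 0.657
finger_force: 42.8
```

```bash
python3 - <<'E'
from h import *
from scipy.spatial.transform import Rotation as Ro
s=status.read_state(); M=Ro.from_quat(s["eef_rot"]).as_matrix(); p=np.array(s["position"]); print(s["time_s"],p.round(4),s["wrist_force"])
for c in ("wrist","scene","top"):
    r=vision.read_camera(c)
    if c=="wrist": cv2.imwrite("pics/c.png",r["pixels"])
    for n in("yellow_roll","label_stand"):
        for d in spotter.landmark_of(c,n)[:1]: print(c,n,np.round(d["position"],4),round(d["score"],2),"tool",(M.T@(np.array(d["position"])-p)/.04).round(2))
E
```

```text
6.4167 [ 0.5444 -0.0084  0.0898] [-0.71646575  0.35713639 -0.32987918]
wrist yellow_roll [ 0.5514 -0.0117  0.066 ] 0.56 tool [-0.2  -0.01  0.6 ]
wrist label_stand [ 0.5507 -0.0113 -0.0041] 0.68 tool [-0.18 -0.    2.35]
scene yellow_roll [ 0.5519 -0.0101  0.0708] 0.68 tool [-0.19  0.03  0.47]
scene label_stand [ 0.5493 -0.0072  0.0017] 0.69 tool [-0.11  0.08  2.2 ]
top yellow_roll [ 0.5492 -0.0118  0.0748] 0.65 tool [-0.14 -0.03  0.38]
top label_stand [ 5.443e-01 -7.900e-03  3.000e-04] 0.69 tool [0.   0.01 2.24]
```

View pics/c.png

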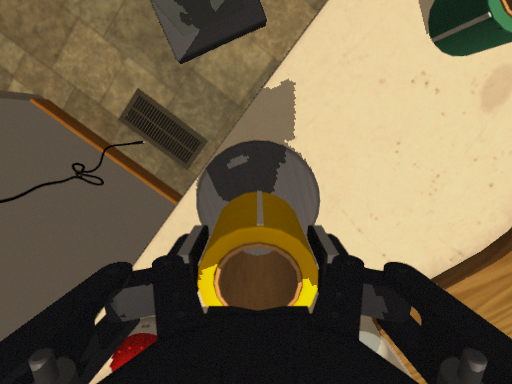

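The stand foot at (258,190) is symmetric about the roll at (258,265). The tip is already inside the core and no side force shows, so I'll finish lowering.

Call:
{"method": "play_rows", "body": {"moves": "0.05 0 0.1 0 0 0 40; 0 0 0.3 0 0 0 40; 0 0 0.3 0 0 0 40; 0 0 0.3 0 0 0 40; 0 0 0.2 0 0 0 40; 0 0 0.1 0 0 0 40; 0 0 0.08 0 0 0 40; 0 0 0 0 0 0 40; 0 0 0 0 0 0 40"}}

```text
time_s: 7.62
position: [0.5436, -0.0078, 0.0361]
eef_rot: [0.193, 0.981, 0.0, 0.0]
wrist_force: [0.2, -0.4, -1.2]
gripper_width: 0.656
finger_force: 42.8
```

Call:
{"method": "play_rows", "body": {"moves": "0 0 0.05 0 0 0 40; 0 0 0 0 0 0 40; 0 0 0.05 0 0 0 40; 0 0 0 0 0 0 40; 0 0 0 0 0 0 40"}}

```text
time_s: 8.03
position: [0.544, -0.0077, 0.0332]
eef_rot: [0.193, 0.981, 0.0, 0.001]
wrist_force: [-1.5, 0.3, 5.1]
gripper_width: 0.655
finger_force: 43.3
```

Contact shows as about 5 N upward at TCP z 0.033, which matches the roll resting on the foot. I'll open the fingers gently and check.

Call:
{"method": "play_rows", "body": {"moves": "0 0 0 0 0 0 60; 0 0 0 0 0 0 64; 0 0 0 0 0 0 70; 0 0 0 0 0 0 80; 0 0 0 0 0 0 85; 0 0 0 0 0 0 85; 0 0 0 0 0 0 85; 0 0 0 0 0 0 85"}}

```text
time_s: 8.7
position: [0.5435, -0.0077, 0.0321]
eef_rot: [0.193, 0.981, -0.0, 0.0]
wrist_force: [0.8, 0.3, 0.2]
gripper_width: 0.994
finger_force: 0.0
```

Call:
{"method": "play_rows", "body": {"moves": "0 0 -0.2 0 0 0 85; 0 0 -0.4 0 0 0 85; 0 0 -0.7 0 0 0 85; 0 0 -0.9 0 0 0 85; 0 0 -0.9 0 0 0 85; 0 0 -0.7 0 0 0 85; 0 0 -0.3 0 0 0 85; 0 0 0 0 0 0 85; 0 0 0 0 0 0 85"}}

```text
time_s: 9.45
position: [0.5436, -0.0076, 0.1969]
eef_rot: [0.193, 0.981, 0.0, 0.001]
wrist_force: [-0.5, -0.3, -0.6]
gripper_width: 0.994
finger_force: 0.0
```

```bash
python3 - <<'E'
from h import *
s=status.read_state(); print(s["time_s"],np.round(s["position"],4),s["gripper_width"],np.round(s["wrist_force"],1))
ims=[]
for c in ("wrist","scene","top"):
    r=vision.read_camera(c); im=r["pixels"].copy()
    for n in("yellow_roll","label_stand","green_roll","tumbler"):
        for d in spotter.landmark_of(c,n)[:1]: print(c,n,np.round(d["position"],4),round(d["score"],2))
    if c=="scene":
        u,v=proj(r,[[.548,-.008,.05]])[0].astype(int); im=cv2.resize(im[v-60:v+60,u-50:u+50],(320,384),interpolation=cv2.INTER_CUBIC)
    if c!="top": ims.append(im)
cv2.imwrite("pics/d.png",cv2.resize(np.hstack(ims),(800,370)))
E
```

```text
9.45 [ 0.5436 -0.0076  0.1969] 0.9941137942101762 [-0.5 -0.3 -0.6]
wrist yellow_roll [ 0.5495 -0.0087  0.0097] 0.66
wrist label_stand [ 0.5521 -0.0127 -0.0014] 0.6
wrist green_roll [ 0.4719  0.1957 -0.0007] 0.81
wrist tumbler [0.7382 0.0219 0.0031] 0.64
scene yellow_roll [ 0.5472 -0.0097  0.0083] 0.87
scene label_stand [ 0.5479 -0.0069  0.0037] 0.65
scene green_roll [ 0.4724  0.1966 -0.0013] 0.73
scene tumbler [7.385e-01 2.360e-02 7.000e-04] 0.79
top label_stand [ 5.462e-01 -7.200e-03 -1.000e-04] 0.62
top tumbler [0.736  0.023  0.0011] 0.78
```

View pics/d.png

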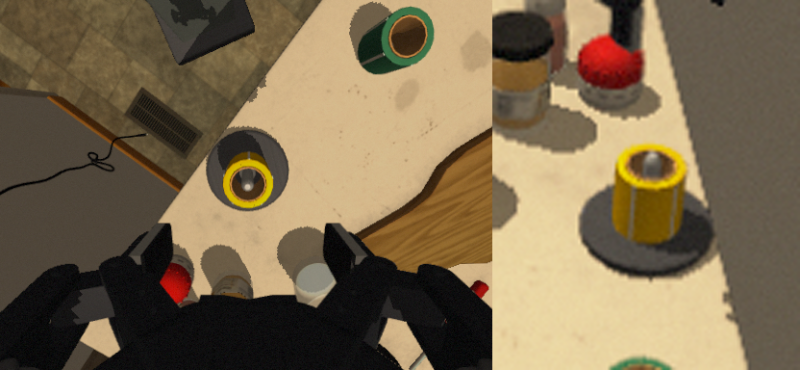

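The roll sits flat on the foot with the spindle tip centred in its core, at wrist (248,185) and scene crop (652,160). The gripper is clear, and the green roll and tumbler haven't moved.

```bash
python3 -c "
from bench import workorder
print(workorder.close_job())"
```

```text
the job is handed in; nothing more can be done
None
```

The yellow roll is on the spindle, flat on the foot and released; the green roll and tumbler are where they started, and the job was handed in at about 9.6 s (no verdict was returned).

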